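# Lay out the slide-staining station

### The arm

A 6-joint arm with a two-finger parallel gripper is mounted at the origin on a cart in front of the work surface, level with it; the furniture and walls round the work are solid. World frame = base frame: x ahead of the robot, y to its left, z up, the work surface at z = 0. Lengths are in m, angles in degrees, forces in N, time in s.
With the tool pointing down it reaches from about 0.4 to 0.825 m from the base axis. Payload 7 kg.
Tool frame: the origin (TCP) lies at the centre of the arm's flange, where the gripper is bolted on; the fingertips stand 178 mm ahead of it and the grasp point (between the pads) lies 159 mm ahead of it (tip_reach is the distance from the TCP to the fingertips, in m); z points along the fingers, y is the line along which they close (so a half turn about z gives the same grasp; the last joint's range is limited). The gripper opens to 88 mm and grips with 3 to 60 N. Pads are 19 mm wide; open, the fingers measure 130 mm over their backs; the gripper's body (78 mm by 193 mm) begins 47 mm behind the grasp point.
Start: joints at [-47.263, 20.546, 0.682, 0, -70.136, -16.507], TCP at [0.298, -0.605, 0.405] pointing down, gripper open.
Joint ranges: [-176.03, 176.03], [-82.01, 121.73], [-58.28, 71.71], [-173.87, 95.51], [-174.79, -0.11], [-173.66, 173.66]. Speed limits (degrees/s): [136.94, 136.94, 172.46, 180, 180, 180].

### API

Orientations are given as [roll, pitch, yaw] about the fixed x, y, z axes, in that order (R = Rz(yaw) Ry(pitch) Rx(roll)).
In Python, from plant import * gives the robot as it stands.
- The arm moves only by the shell command python3 -m handwheel 'ROWS'. ROWS is JSON, a list of rows, each a list of 7 numbers: the opening, from -1 (shut) to 1 (fully open), then the shift along the tool's x, y, z as a fraction of full scale, then the turn, a rotation vector about the tool's x, y, z as a fraction of full scale. A call has 1 to 5 rows; each row shifts and turns the commanded pose from where the row before left it, along the tool's axes as they then stand; what a row does not reach is not made up. Full scale, the value 1, is 0.025 m for a shift and 6 degrees for a turn. A row lasts 1/8 s, in which the tool goes at most 62.5 mm and 10.7 degrees, less where a joint would pass 70% of its speed; a pose out of reach is approached as far as the arm can. A call with a number of a shift or a turn outside -1 to 1 is refused whole. A call with a gripper value outside its range is refused whole. The fingers move at their own pace and stop on an object; the grip force is fixed at half the most. Time passes only in rows, so rows that do not move let the fingers close. It gives the time, the measured TCP pose, the force, the opening and the grip force at its end, in the units of the state.
- get_obs(): the state, without advancing time (a new reading comes with each control period).
- snapshot(name): name is "side" or "top"; returns a dict with "color" (480x640x3 uint8, red, green, blue), "fx", "fy", "cx", "cy" (pixels), "R" (3x3) and "t" (3): a world point X has camera coordinates R X + t. Camera axes: x right, y down, z forward; pixel columns grow to the right and rows downward; lengths in m; the calibration is good to about 2 mm. A picture is of the moment at which its call begins. There is no depth.
- close_job(): hands the job in; it is judged then, once.
The state is a dict: "clock": time; "joint_pos": joint angles; "qvel": joint speeds; "tau": joint torques, N m; "tool_pos": TCP position; "orientation": TCP orientation; "force": force on the tool from outside, world axes, zero at the start; "moment": the same for the moment, N m; "opening": finger opening in m; "gripper_force": force on a finger pad.
Only numpy, scipy, OpenCV 4.12 (cv2) and the standard library are available. Lean on these libraries where they do the work, as an engineer would, in place of code of your own. Each camera call takes 0.05 s, during which the arm holds its last target. There are 200 camera calls.

### The job

Lay out the slide-staining station. Stand the purple bottle in the middle of the round cork coaster that is nearer the white red-capped bottle standing by the mat, and the amber bottle in the middle of the other coaster, lay the folding hand lens flat in the middle of the white plate between them with its long side along the plate's long side, and set the pink box flat, centred and square on top of the blue-topped white carton, long side along long side. Keep the two small bottles from tipping over, and leave the white bottle and the mug where they stand.

Things in the scene. Friction and masses are not known exactly. Their poses are not given: they have to be found in the camera images.
- purple_centre (a point): Centre (half-way up) of the loose small purple bottle with a white cap, upright, 75 mm tall, body 32 mm in diameter, cap 18 mm wide over the top 12 mm. z axis up along the bottle.
- amber_centre (a point): Centre (half-way up) of the loose small amber-brown bottle with a black cap, upright, 62 mm tall, body 28 mm in diameter, cap 16 mm wide over the top 10 mm. z axis up along the bottle.
- pink_centre (a point): Centre (half-way up) of the loose small pink box with a fixed clear lid, 45 to 50 mm along its x, 62 mm along its y (its long side), 28 mm tall. z axis up.
- lens_centre (a point): Centre (half-way up) of the loose folded hand lens: light grey cover plates with a black lens between, lying flat, 34 mm along its x, 49 mm along its y (its long side), 13 mm thick. z axis up.
- coaster_a: One of two identical round cork coasters, 48 mm in diameter, fixed near the two ends of a dark grey mat (80 x 260 mm). Origin: centre of its underside, 3 mm above the table; its top is 6 mm above the table. The row of coaster, white plate, coaster lies along its y; coaster centres are 85 mm from the plate's centre.
- coaster_b: The other cork coaster at the other end of the mat, the same in every way. Origin: centre of its underside, 3 mm above the table; its top is 6 mm above the table.
- lens_rest: Flat white rectangular plate fixed on the mat midway between the coasters, 50 mm along its x, 66 mm along its y (the direction of the row), top 6 mm above the table. Origin: centre of its underside, 3 mm above the table.
- carton: White oblong carton with a blue top, fixed, standing on the table, 84 mm along its x (its long side), 50 mm along its y, 62 mm tall with a flat closed top. Origin: centre of its underside, on the table. A black cable (8 mm high) runs over the table on its right.
- white_bottle: Loose white bottle with a red screw cap, 60 mm in diameter, 150 mm tall, standing on the table beside one end of the mat, 0.13 to 0.16 m from the nearer coaster (0.26 m or more from the other). A landmark; it stays where it is. (A like bottle far back by the grey cabinet, and the small bottles, pink box and lens there, belong to the room and are out of reach.) Origin: centre of its underside.
- grey_mug: Loose light grey mug, about 72 x 102 mm with its handle, 89 mm tall, standing beside the other end of the mat. A bystander. Origin: centre of its underside (handle included); the handle points along its -y.
Mind the look-alikes: they are no part of the job. Of the things like the carton, leave any that is yellow; of the rest the larger one is meant.

How it is judged (in metres and radians):
At the end, for the whole second after the job is handed in: Purple bottle upright (6 deg) on the coaster nearer the white bottle, amber on the other, lens flat on the plate: each within 12 mm of centre; pink box flat on the carton within 15 mm of its middle; lens within 17 deg, pink box within 15 deg of the long direction; released, at rest (((horizontal distance between white_bottle and coaster_a below 0.2 m and horizontal distance between purple_centre and coaster_a below 0.012 m and angle between each of purple_centre, amber_centre's own z axis and vertical below 0.1 rad and height (world z) of purple_centre between 0.0375 and 0.0495 m and horizontal distance between amber_centre and coaster_b below 0.012 m and height (world z) of amber_centre between 0.031 and 0.043 m) or (horizontal distance between white_bottle and coaster_b below 0.2 m and horizontal distance between purple_centre and coaster_b below 0.012 m and angle between each of purple_centre, amber_centre's own z axis and vertical below 0.1 rad and height (world z) of purple_centre between 0.0375 and 0.0495 m and horizontal distance between amber_centre and coaster_a below 0.012 m and height (world z) of amber_centre between 0.031 and 0.043 m)) and horizontal distance between lens_centre and lens_rest below 0.012 m and angle between each of lens_centre, pink_centre's own z axis and vertical below 0.1 rad and height (world z) of lens_centre between 0.0065 and 0.0185 m and angle between the y axis of lens_centre and the y axis of lens_rest, either way round below 0.3 rad and horizontal distance between pink_centre and carton below 0.015 m and height (world z) of pink_centre between 0.07 and 0.082 m and angle between the y axis of pink_centre and the x axis of carton, either way round below 0.26 rad); the robot touches nothing.
It fails at once if the white red-capped bottle is pushed out of its place (more than 15 mm) or tipped (distance of white_bottle from where it was at the start of the episode above 0.015 m or angle between white_bottle's own z axis and vertical above 0.3 rad).
It fails at once if the mug is pushed out of its place (more than 15 mm) or tipped (distance of grey_mug from where it was at the start of the episode above 0.015 m or angle between grey_mug's own z axis and vertical above 0.3 rad).
It fails at once if the purple bottle is tipped over (more than 40 degrees) (angle between purple_centre's own z axis and vertical above 0.7 rad).
It fails at once if the amber bottle is tipped over (more than 40 degrees) (angle between amber_centre's own z axis and vertical above 0.7 rad).
It also fails if it takes over 128 s, if anything falls off the work surface, if the arm or the gripper's body presses on something with over 40 N, if the wrist force passes 120 N, or if a joint passes its speed limit or range.

## Working session

There is one attempt and no reset: what is moved stays moved. The work goes in short steps, Python scripts to look and compute and a shell command to move; the robot and the scene stay as the last step left them, time stands still between calls to the robot, and variables do not carry over. Pictures are saved under pics/ and viewed, at most 14 in all, crops included, and the job is handed in when it is done.

```bash
mkdir -p pics; ls; python3 - <<'E'
from plant import *
import cv2
o=get_obs();print({k:o[k] for k in('clock','tool_pos','orientation','opening')})
for n in('top','side'):
    s=snapshot(n);cv2.imwrite(f'pics/{n}0.png',s['color'][:,:,::-1]);print(n,s['fx'],s['fy'],s['cx'],s['cy'],s['R'],s['t'])
E
```

```text
pics
{'clock': 0.0, 'tool_pos': array([ 0.2982537 , -0.60533572,  0.4037456 ]), 'orientation': array([ 1.79908287e+02, -7.87643914e-03, -1.53776628e+02]), 'opening': 0.08735052743888937}
top 501.6339160514883 501.6339160514883 307.7524624534017 230.08579569750162 [[ 0.01990487 -0.99975844  0.00932025]
 [-0.98239843 -0.02128931 -0.18558043]
 [ 0.18573403 -0.00546224 -0.98258487]] [0.01297064 0.56911619 0.92890902]
side 470.47513574015125 470.47513574015125 314.118959673903 230.37689360177453 [[ 0.99837587 -0.05289941 -0.02114885]
 [-0.0450909  -0.50683825 -0.86086108]
 [ 0.03482     0.86041655 -0.50840036]] [-0.54737347  0.09461681  0.9292642 ]
```

View pics/top0.png

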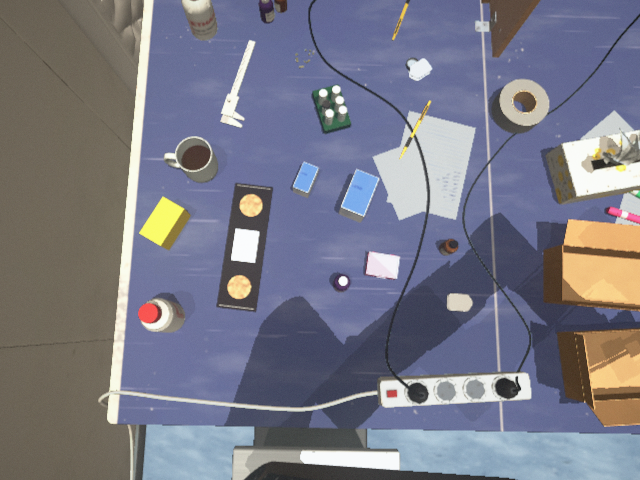

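View pics/side0.png

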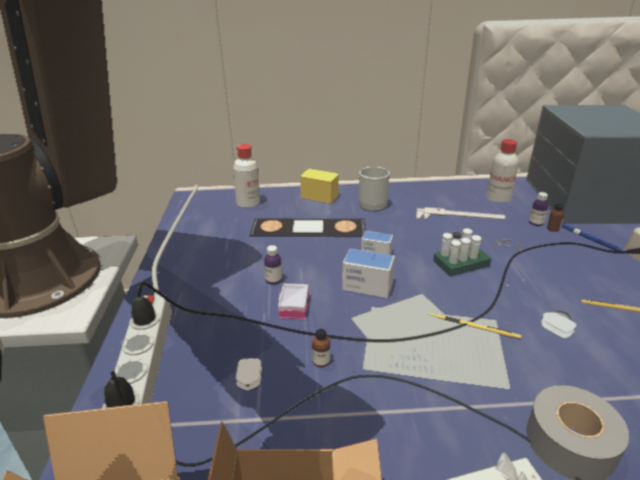

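Candidates in the top view:
- **Purple:** (342,282). The look-alike at (267,10) is far back.
- **Amber:** (449,246). The look-alike at (282,4) is far back.
- **Pink:** (382,265).
- **Lens:** (459,302). The look-alike at (419,69) is far back.
- **Carton:** large blue at (360,193). The decoys are small blue (306,178) and yellow (164,222).
- **White bottle:** (160,314), so the purple coaster is (239,287) and the amber one is (251,205).

Next I'll measure these and check the choice in one crop.

```bash
cat > h.py <<'E'
import numpy as np, cv2
from plant import *
def snap(n): return snapshot(n)
def ray(c,p):
    d=np.array([(p[0]-c['cx'])/c['fx'],(p[1]-c['cy'])/c['fy'],1.]); R=np.array(c['R']);
    d=R.T@d; return -R.T@np.array(c['t']), d/np.linalg.norm(d)
def plane(c,p,z):
    o,d=ray(c,p); return o+d*(z-o[2])/d[2]
def tri(c1,p1,c2,p2):
    o1,d1=ray(c1,p1);o2,d2=ray(c2,p2)
    s=np.linalg.lstsq(np.c_[d1,-d2],o2-o1,rcond=None)[0]
    a,b=o1+s[0]*d1,o2+s[1]*d2
    return (a+b)/2,np.linalg.norm(a-b)
def proj(c,X):
    q=np.array(c['R'])@np.array(X)+np.array(c['t']); return np.array([c['cx']+c['fx']*q[0]/q[2],c['cy']+c['fy']*q[1]/q[2]])
def blob(c,box,lo,hi,dbg=None):
    """largest HSV-mask contour in box (x0,y0,x1,y1), full-image pixels"""
    x0,y0,x1,y1=box; h=cv2.cvtColor(c['color'][y0:y1,x0:x1],cv2.COLOR_RGB2HSV)
    m=cv2.inRange(h,np.array(lo),np.array(hi))
    cs=cv2.findContours(m,cv2.RETR_EXTERNAL,cv2.CHAIN_APPROX_NONE)[0]
    k=max(cs,key=cv2.contourArea)+np.array([x0,y0]); M=cv2.moments(k)
    cen=np.array([M['m10'],M['m01']])/max(M['m00'],1e-9)
    return cen,k[:,0,:].astype(float),cv2.minAreaRect(k.astype(np.float32)),M['m00']
def rectw(c,k,z):
    """world min-area rect of a contour at height z: centre, sizes, angle of long side (deg)"""
    P=np.array([plane(c,p,z)[:2] for p in k]).astype(np.float32)*1000
    (x,y),(w,h),a=cv2.minAreaRect(P)
    if w<h: w,h,a=h,w,a+90
    return np.round([x,y,w,h,(a+90)%180-90],1)
E
python3 - <<'E'
from h import *
T=snap('top');S=snap('side')
a=cv2.resize(T['color'][180:320,210:480,::-1],None,fx=2.96,fy=2.96,interpolation=2)[:,:800]
b=cv2.resize(S['color'][210:400,200:420,::-1],None,fx=1,fy=1)
cv2.imwrite('pics/c1.png',a)
H=lambda lo,hi:(lo,hi)
def go(n,bt,lo,hi,bs,lo2,hi2,z):
    t=blob(T,bt,lo,hi);s=blob(S,bs,lo2,hi2)
    X,e=tri(T,t[0],S,s[0])
    print(n,'top',t[0].round(1),t[3],'side',s[0].round(1),s[3],'tri',(X*1000).round(1),'gap',round(e*1000,1),'rect',rectw(T,t[1],z))
W=([0,0,150],[180,60,255])
O=([5,80,120],[25,255,255])
go('coastN',(225,272,255,302),*O,(258,218,286,236),*O,.006)
go('coastF',(236,191,266,221),*O,(332,218,360,236),*O,.006)
go('plate',(225,222,266,268),*W,(288,218,328,236),*W,.006)
go('cartontop',(336,165,384,222),[95,90,150],[115,255,255],(340,245,400,268),[95,60,120],[118,255,255],.062)
go('purplecap',(330,270,356,296),[0,0,140],[180,80,255],(262,243,284,257),[0,0,140],[180,80,255],.075)
go('ambercap',(436,234,462,258),[0,0,0],[180,255,45],(312,328,332,343),[0,0,0],[180,255,50],.062)
go('pinklid',(362,246,404,284),[0,0,120],[180,110,255],(276,282,312,306),[0,0,150],[180,90,255],.028)
go('lens',(442,288,478,316),[0,0,110],[180,80,255],(232,352,266,392),[0,0,110],[180,80,255],.013)
go('redcap',(136,300,162,324),[0,150,100],[10,255,255],(234,143,256,160),[0,150,80],[10,255,255],.15)
go('yellow',(138,194,192,252),[22,120,100],[35,255,255],(298,168,342,203),[22,120,100],[35,255,255],.04)
E
```

```text
coastN top [238.8 286.7] 438.5 side [270.8 225.4] 187.0 tri [458.1 160.7   4.9] gap 2.0 rect [459.5 160.3  48.3  46.  -88.8]
coastF top [250.7 204.9] 401.0 side [344.9 225.6] 194.0 tri [627.2 143.8   5.2] gap 2.1 rect [628.  144.1  47.8  46.8 -88.7]
plate top [244.9 245.2] 769.5 side [307.7 225.6] 313.5 tri [542.7 152.2   4.9] gap 2.0 rect [543.7 152.1  67.5  51.4  -5.6]
cartontop top [359.9 192. ] 824.0 side [364.9 256.5] 652.5 tri [640.9 -75.8  66.9] gap 6.5 rect [646.1 -76.4  79.7  44.4 -21.2]
purplecap top [345.8 284.8] 230.5 side [271.1 248.1] 73.5 tri [464.8 -48.2  75.5] gap 6.4 rect [466.  -42.4  47.6  46.9 -88.8]Traceback (most recent call last):
  File "<stdin>", line 18, in <module>
  File "<stdin>", line 8, in go
  File "h.py", line 21, in blob
    k=max(cs,key=cv2.contourArea)+np.array([x0,y0]); M=cv2.moments(k)
      ~~~^^^^^^^^^^^^^^^^^^^^^^^^
ValueError: max() iterable argument is empty
```

View pics/c1.png

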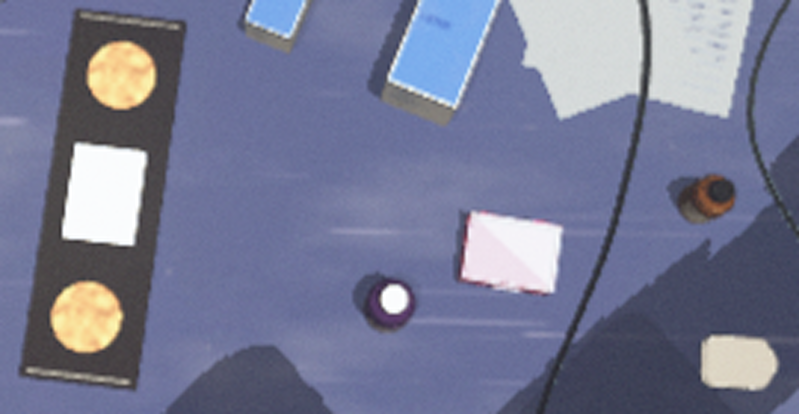

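The crop shows purple's white cap at full-image (343,281), amber's black cap at (453,244), the pink lid at (383,265) and the lens at (459,302). These match the choices above. The masks for the last five need tightening.

```bash
python3 - <<'E'
from h import *
T=snap('top');S=snap('side')
def go(n,bt,lo,hi,bs,lo2,hi2,z):
  try:
    t=blob(T,bt,lo,hi);s=blob(S,bs,lo2,hi2)
    X,e=tri(T,t[0],S,s[0])
    print(n,'top',t[0].round(1),t[3],'side',s[0].round(1),s[3],'tri',(X*1000).round(1),'gap',round(e*1000,1),'rect',rectw(T,t[1],z),'side',rectw(S,s[1],z))
  except Exception as ex: print(n,ex)
hs=lambda c,p:cv2.cvtColor(c['color'][p[1]:p[1]+1,p[0]:p[0]+1],cv2.COLOR_RGB2HSV)[0,0]
for p in((343,281),(350,270),(453,244),(446,248),(459,302),(470,290),(376,260),(388,270)):print('T',p,hs(T,p))
for p in((272,249),(272,258),(321,333),(321,340),(248,370),(294,296),(250,360)):print('S',p,hs(S,p))
go('purplecap',(334,272,352,290),[0,0,200],[180,50,255],(262,243,284,256),[0,0,120],[180,70,255],.075)
go('ambercap',(444,236,462,252),[0,0,0],[180,255,60],(312,326,332,341),[0,0,0],[180,255,50],.062)
go('pinklid',(362,246,404,284),[135,0,120],[180,110,255],(276,282,312,322),[140,20,60],[180,255,255],.028)
go('pinkall',(362,246,404,284),[0,0,185],[180,70,255],(276,282,312,306),[0,0,170],[180,60,255],.028)
go('lens',(442,288,478,316),[8,0,110],[40,110,255],(232,352,266,392),[5,0,110],[40,110,255],.013)
go('redcap',(136,300,162,324),[0,150,100],[10,255,255],(234,143,256,160),[0,100,50],[12,255,255],.15)
E
```

```text
T (343, 281) [100   3 253]
T (350, 270) [116  78 154]
T (453, 244) [116  29  61]
T (446, 248) [ 8 92 78]
T (459, 302) [ 21  26 222]
T (470, 290) [114  72  96]
T (376, 260) [155  13 239]
T (388, 270) [146   8 242]
S (272, 249) [ 35   7 222]
S (272, 258) [143  96 106]
S (321, 333) [132  23  55]
S (321, 340) [  9 117  89]
S (248, 370) [ 21  25 175]
S (294, 296) [126   6 222]
S (250, 360) [ 21  23 177]
purplecap top [343.  280.3] 52.0 side [272.5 248.5] 229.0 tri [470.2 -43.5  71.9] gap 0.0 rect [469.7 -43.2  14.7  14.5 -44.2] side [470.2 -49.6  44.3  39.4 -89.8]
ambercap top [453.1 244.1] 36.0 side [320.9 336.3] 21.0 tri [ 546.4 -260.    51.9] gap 1.5 rect [ 545.8 -256.8   15.6   11.8  -88.8] side [ 544.5 -270.1   13.2    8.3   -4.3]
pinklid top [377.3 267.8] 396.0 side [294.2 311.1] 341.5 tri [ 505.4 -121.   -14.8] gap 0.1 rect [ 506.3 -123.2   59.7   50.4   81.8] side [ 506.1 -151.6   77.    49.2   81.5]
pinkall top [382.8 264.9] 705.5 side [293.1 294.7] 538.5 tri [ 505.9 -125.9   26.7] gap 1.2 rect [ 505.5 -125.5   63.3   49.8   82.9] side [ 505.  -126.3   58.8   48.6   85.4]
lens top [458.6 301.9] 372.5 side [248.4 373.1] 644.5 tri [ 436.6 -280.9    6. ] gap 2.0 rect [ 437.3 -280.3   50.1   34.7   86.8] side [ 436.6 -287.2   59.3   36.4   88.2]
redcap top [147.8 313. ] 264.5 side [244.  150.5] 147.5 tri [399.7 298.8 136.3] gap 2.8 rect [400.9 294.6  31.1  30.3 -88.8] side [401.8 263.3  87.5  28.4 -86.3]
```

```bash
cat >> h.py <<'E'
from scipy.spatial.transform import Rotation as Ro
def plan(x,y,z,yaw):
    """turn (units about tool z, done first), then shift units along the turned tool axes"""
    o=get_obs(); p=o['tool_pos']; r,pi,w=o['orientation']; dy=(yaw-w+180)%360-180
    Rn=Ro.from_euler('xyz',[180,0,yaw],degrees=True).as_matrix()
    s=Rn.T@(np.array([x,y,z])-p)/0.025
    print('t%.2f'%o['clock'],'at',p.round(4),o['orientation'].round(1),'j6 %.0f'%o['joint_pos'][5],'open %.3f f %.1f'%(o['opening'],o['gripper_force']),'| turn z',round(-dy/6,2),'| shift',s.round(2))
E
python3 -m handwheel '[[1,0,0,0,0,0,-1],[1,0,0,0,0,0,-1],[1,0,0,0,0,0,-1],[1,0,0,0,0,0,-1],[1,0,0,0,0,0,-1]]'
python3 -m handwheel '[[1,0,0,0,0,0,-1],[1,0,0,0,0,0,-1],[1,0,0,0,0,0,-1],[1,0,0,0,0,0,-1],[1,0,0,0,0,0,-0.55]]'
python3 - <<'E'
from h import *
plan(.5057,-.1257,.25,-96.5)
T=snap('top');S=snap('side')
# carton top incl. white rim: not table-blue; use two views with bright blue only in side
for lo in ([100,90,150],):
    t=blob(T,(336,165,384,222),lo,[115,255,255])
    for lo2 in([95,60,120],[100,70,140],[100,90,150]):
        s=blob(S,(340,245,400,270),lo2,[115,255,255]); X,e=tri(T,t[0],S,s[0]); print(s[0],s[2],(X*1000).round(1),e)
hs=lambda c,p:cv2.cvtColor(c['color'][p[1]:p[1]+1,p[0]:p[0]+1],cv2.COLOR_RGB2HSV)[0,0]
for p in((360,256),(370,258),(380,260),(370,252)):print(p,hs(S,p))
E
```

```text
clock: 0.92
tool_pos: [0.2983, -0.6054, 0.4046]
orientation: [180.0, 0.0, -123.6]
force: [-0.3, 0.3, -0.9]
opening: 0.0879
gripper_force: 0.0
clock: 1.55
tool_pos: [0.2983, -0.6055, 0.4046]
orientation: [180.0, 0.0, -96.3]
force: [-0.4, 0.1, 0.2]
opening: 0.0878
gripper_force: 0.0
t1.55 at [ 0.2983 -0.6055  0.4046] [180.    0.  -96.3] j6 41 open 0.088 f 0.0 | turn z 0.03 | shift [-20.01  -6.07   6.18]
[368.29266055 257.96452599] ((368.4999694824219, 257.5000305175781), (45.538516998291016, 14.631508827209473), 9.462322235107422) [644.7 -76.3  63.1] 0.0012978655399354787
[368.44282946 258.08107235] ((368.4594421386719, 257.74322509765625), (44.552120208740234, 13.809513092041016), 9.462322235107422) [644.9 -76.3  62.8] 0.0010940768792177251
[368.50959655 258.23540932] ((368.4768981933594, 258.13397216796875), (42.714595794677734, 11.791540145874023), 9.7824068069458) [645.  -76.3  62.5] 0.0010539060413181278
(360, 256) [107  98 193]
(370, 258) [108 100 192]
(380, 260) [107  99 193]
(370, 252) [109  75 186]
```

```bash
(python3 -m handwheel '[[1,-1,-0.3,0.2,0,0,0],[1,-1,-0.3,0.2,0,0,0],[1,-1,-0.3,0.2,0,0,0],[1,-1,-0.3,0.2,0,0,0],[1,-1,-0.3,0.2,0,0,0]]'
python3 -m handwheel '[[1,-1,-0.3,0.2,0,0,0],[1,-1,-0.3,0.2,0,0,0],[1,-1,-0.3,0.2,0,0,0],[1,-1,-0.3,0.2,0,0,0],[1,-1,-0.3,0.2,0,0,0]]'
python3 -m handwheel '[[1,-1,-0.3,0.3,0,0,0],[1,-1,-0.3,0.3,0,0,0],[1,-1,-0.3,0.3,0,0,0],[1,-1,-0.3,0.3,0,0,0],[1,-1,-0.3,0.3,0,0,0]]'
python3 -m handwheel '[[1,-1,-0.3,0.3,0,0,0],[1,-1,-0.3,0.3,0,0,0],[1,-1,-0.3,0.3,0,0,0],[1,-1,-0.3,0.3,0,0,0],[1,-1,-0.3,0.3,0,0,0]]'
python3 -m handwheel '[[1,0,0,0,0,0,0],[1,0,0,0,0,0,0]]')|tail -6
python3 - <<'E'
from h import *
plan(.5057,-.1257,.182,-96.5)
S=snap('side');cv2.imwrite('pics/s1.png',S['color'][:,:,::-1])
E
```

```text
clock: 4.4
tool_pos: [0.5036, -0.1257, 0.2797]
orientation: [180.0, -0.0, -96.5]
force: [-0.4, -0.5, -0.0]
opening: 0.0876
gripper_force: 0.0
t4.40 at [ 0.5036 -0.1257  0.2797] [180.   -0.  -96.5] j6 -14 open 0.088 f 0.0 | turn z 0.0 | shift [-0.01 -0.08  3.91]
```

View pics/s1.png

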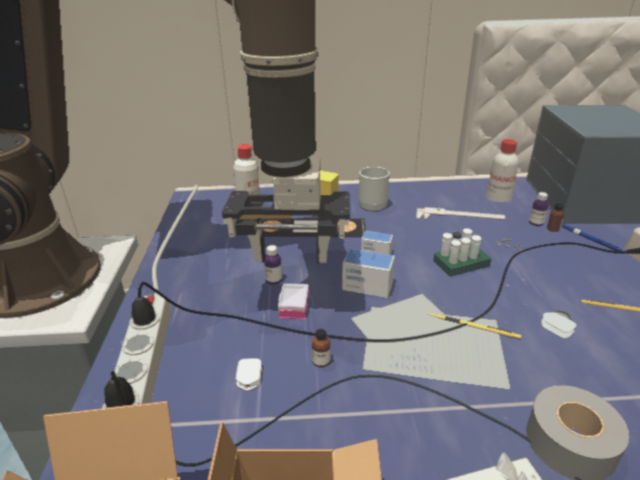

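The gripper straddles the pink box (293,300) with the finger tips about 0.1 m up, and everything else is clear. Descend and grip.

```bash
(python3 -m handwheel '[[1,0,-0.08,1,0,0,0],[1,0,0,1,0,0,0],[1,0,0,1,0,0,0],[1,0,0,0.75,0,0,0],[1,0,0,0,0,0,0]]'
python3 -m handwheel '[[-1,0,0,0,0,0,0],[-1,0,0,0,0,0,0],[-1,0,0,0,0,0,0],[-1,0,0,0,0,0,0],[-1,0,0,0,0,0,0]]'
python3 -m handwheel '[[-1,0,0,0,0,0,0],[-1,0,0,0,0,0,0]]'
python3 -m handwheel '[[-1,0,0,-0.5,0,0,0],[-1,0,0,-1,0,0,0],[-1,0,0,-1,0,0,0],[-1,0,0,-1,0,0,0],[-1,0,0,-0.5,0,0,0]]')
python3 - <<'E'
from h import *
plan(.6455,-.0763,.30,-21.2)
E
```

```text
clock: 5.08
tool_pos: [0.505, -0.1265, 0.185]
orientation: [179.9, -0.0, -96.6]
force: [-0.5, 0.0, 0.3]
opening: 0.0877
gripper_force: 0.0
clock: 5.7
tool_pos: [0.5057, -0.1258, 0.1861]
orientation: [-180.0, 0.0, -96.5]
force: [-0.6, 0.4, 2.1]
opening: 0.0452
gripper_force: 29.9
clock: 5.95
tool_pos: [0.5057, -0.1258, 0.1861]
orientation: [-180.0, -0.0, -96.5]
force: [-1.8, 0.6, 5.1]
opening: 0.0449
gripper_force: 29.9
clock: 6.58
tool_pos: [0.5059, -0.1258, 0.2877]
orientation: [-179.9, 0.0, -96.5]
force: [0.3, -0.2, -1.2]
opening: 0.0453
gripper_force: 29.9
t6.58 at [ 0.5059 -0.1258  0.2877] [-179.9    0.   -96.5] j6 -14 open 0.045 f 29.9 | turn z -12.54 | shift [ 4.49 -3.87 -0.49]
```

```bash
(python3 -m handwheel '[[-1,0,0,-0.3,0,0,-1],[-1,0,0,-0.3,0,0,-1],[-1,0,0,0,0,0,-1],[-1,0,0,0,0,0,-1],[-1,0,0,0,0,0,-1]]'
python3 -m handwheel '[[-1,0,0,0,0,0,-1],[-1,0,0,0,0,0,-1],[-1,0,0,0,0,0,-1],[-1,0,0,0,0,0,-1],[-1,0,0,0,0,0,-1]]'
python3 -m handwheel '[[-1,0,0,0,0,0,-1],[-1,0,0,0,0,0,-1],[-1,0,0,0,0,0,-0.54],[-1,0,0,0,0,0,0]]'
python3 -m handwheel '[[-1,0.9,-0.77,0,0,0,0],[-1,0.9,-0.77,0,0,0,0],[-1,0.9,-0.77,0,0,0,0],[-1,0.9,-0.77,0,0,0,0],[-1,0.9,-0.77,0,0,0,0]]'
python3 -m handwheel '[[-1,0,0,0,0,0,0],[-1,0,0,0,0,0,0],[-1,0,0,0,0,0,0]]')|tail -6
python3 - <<'E'
from h import *
plan(.6455,-.0763,.2485,-21.2)
S=snap('side');T=snap('top')
s=S['color'][150:330,240:480,::-1];t=T['color'][110:290,260:500,::-1]
cv2.imwrite('pics/c2.png',cv2.resize(np.vstack([s,t]),None,fx=1.66,fy=1.66,interpolation=2))
E
```

```text
clock: 9.32
tool_pos: [0.6447, -0.0771, 0.3009]
orientation: [180.0, 0.0, -21.3]
force: [0.4, 0.5, -1.1]
opening: 0.045
gripper_force: 29.9
t9.32 at [ 0.6447 -0.0771  0.3009] [180.    0.  -21.3] j6 58 open 0.045 f 29.9 | turn z -0.01 | shift [ 0.02 -0.04  2.1 ]
```

View pics/c2.png

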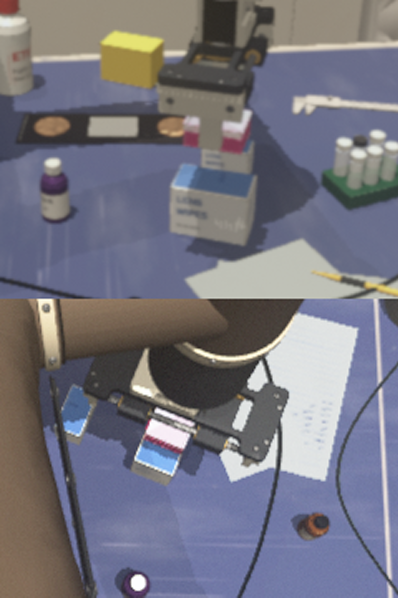

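The pink box is held level over the blue top and aligned with it: (215,130) in the side half and (168,430) in the top half. Lower it gently while watching the force.

```bash
(python3 -m handwheel '[[-1,0,0,0.8,0,0,0],[-1,0,0,0.8,0,0,0],[-1,0,0,0.25,0,0,0],[-1,0,0,0.12,0,0,0],[-1,0,0,0.06,0,0,0]]'
python3 -m handwheel '[[-1,0,0,0.04,0,0,0],[-1,0,0,0.02,0,0,0],[-1,0,0,0,0,0,0]]')
python3 - <<'E'
from h import *
plan(.6455,-.0763,.2485,-21.2)
E
```

```text
clock: 10.05
tool_pos: [0.6456, -0.0768, 0.2508]
orientation: [-180.0, -0.1, -21.2]
force: [-0.1, 0.4, 0.1]
opening: 0.0447
gripper_force: 29.9
clock: 10.42
tool_pos: [0.6454, -0.0768, 0.2488]
orientation: [-180.0, -0.0, -21.2]
force: [0.4, 1.2, -0.8]
opening: 0.0447
gripper_force: 29.9
t10.43 at [ 0.6454 -0.0768  0.2488] [-180.    -0.   -21.2] j6 58 open 0.045 f 29.9 | turn z -0.0 | shift [-0.   -0.02  0.01]
```

```bash
(python3 -m handwheel '[[-1,0,0,0.04,0,0,0],[-1,0,0,0,0,0,0],[-0.2,0,0,0,0,0,0],[0.2,0,0,0,0,0,0],[1,0,0,0,0,0,0]]'
python3 -m handwheel '[[1,0,0,0,0,0,0],[1,0,0,0,0,0,0],[1,0,0,-0.4,0,0,0],[1,0,0,-1,0,0,0],[1,0,0,-1,0,0,0]]'
python3 -m handwheel '[[1,0,0,-0.8,0,0,0.6],[1,0,0,0,0,0,1],[1,0,0,0,0,0,1],[1,0,0,0,0,0,1],[1,0,0,0,0,0,1]]'
python3 -m handwheel '[[1,0,0,0,0,0,1],[1,0,0,0,0,0,1],[1,0,0,0,0,0,1],[1,0,0,0,0,0,0],[1,0,0,0,0,0,0]]')
python3 - <<'E'
from h import *
plan(.470,-.0433,.201,-67)
E
```

```text
clock: 11.05
tool_pos: [0.6454, -0.0769, 0.2474]
orientation: [180.0, 0.0, -21.2]
force: [-0.2, -0.1, 1.0]
opening: 0.0575
gripper_force: 0.0
clock: 11.68
tool_pos: [0.6455, -0.0768, 0.3089]
orientation: [180.0, -0.0, -21.2]
force: [-0.0, -0.1, 0.7]
opening: 0.0877
gripper_force: 0.0
clock: 12.3
tool_pos: [0.6454, -0.0768, 0.3286]
orientation: [-180.0, -0.0, -49.0]
force: [0.9, 0.8, 0.1]
opening: 0.0876
gripper_force: 0.0
clock: 12.92
tool_pos: [0.6454, -0.0768, 0.3281]
orientation: [-180.0, -0.0, -66.7]
force: [-0.3, -1.1, -0.6]
opening: 0.0879
gripper_force: 0.0
t12.93 at [ 0.6454 -0.0768  0.3281] [-180.    -0.   -66.7] j6 13 open 0.088 f 0.0 | turn z 0.05 | shift [-3.98  5.93  5.08]
```

```bash
(python3 -m handwheel '[[1,-0.66,0.99,0,0,0,0],[1,-0.66,0.99,0,0,0,0],[1,-0.66,0.99,0,0,0,0],[1,-0.66,0.99,0,0,0,0],[1,-0.66,0.99,0,0,0,0]]'
python3 -m handwheel '[[1,-0.66,0.99,0,0,0,0],[1,0,0,0.5,0,0,0],[1,0,0,0.5,0,0,0],[1,0,0,0,0,0,0]]')|tail -6
python3 - <<'E'
from h import *
plan(.470,-.0433,.201,-67)
S=snap('side');T=snap('top')
s=S['color'][150:330,220:460,::-1];t=T['color'][130:310,260:500,::-1]
cv2.imwrite('pics/c3.png',cv2.resize(np.vstack([s,t]),None,fx=1.66,fy=1.66,interpolation=2))
E
```

```text
clock: 14.05
tool_pos: [0.4701, -0.0443, 0.3013]
orientation: [179.9, 0.0, -66.8]
force: [-0.4, -0.8, -0.5]
opening: 0.0876
gripper_force: 0.0
t14.05 at [ 0.4701 -0.0443  0.3013] [179.9   0.  -66.8] j6 5 open 0.088 f 0.0 | turn z 0.03 | shift [-0.04 -0.01  4.01]
```

View pics/c3.png

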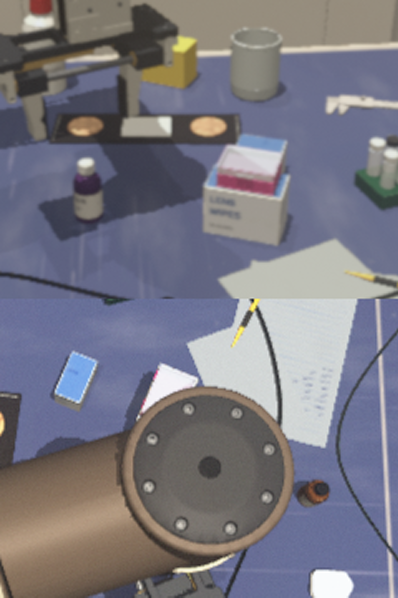

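Pink sits squarely on the carton (248,170 in the side half), and purple (87,190) is under the open fingers. Descend, grip and lift.

```bash
(python3 -m handwheel '[[1,0,0,1,0,0,0],[1,0,0,1,0,0,0],[1,0,0,1,0,0,0],[1,0,0,1,0,0,0],[1,0,0,0,0,0,0]]'
python3 -m handwheel '[[0.3,0,0,0,0,0,0],[0,0,0,0,0,0,0],[-0.2,0,0,0,0,0,0],[-0.4,0,0,0,0,0,0],[-1,0,0,0,0,0,0]]'
python3 -m handwheel '[[-1,0,0,0,0,0,0],[-1,0,0,0,0,0,0],[-1,0,0,0,0,0,0]]'
python3 -m handwheel '[[-1,0,0,-0.2,0,0,0],[-1,0,0,-0.4,0,0,0],[-1,0,0,-0.4,0,0,0],[-1,0,0,-0.3,0,0,0],[-1,0,0,0,0,0,0]]')
python3 - <<'E'
from h import *
plan(.4588,.1605,.2405,-67)
E
```

```text
clock: 14.78
tool_pos: [0.4697, -0.0445, 0.2013]
orientation: [179.8, 0.0, -66.8]
force: [-0.4, -0.3, -0.1]
opening: 0.0874
gripper_force: 0.0
clock: 15.4
tool_pos: [0.4699, -0.0442, 0.2029]
orientation: [-180.0, -0.0, -66.8]
force: [0.5, -0.2, 0.1]
opening: 0.0433
gripper_force: 0.0
clock: 15.78
tool_pos: [0.4699, -0.0443, 0.2027]
orientation: [180.0, -0.0, -66.8]
force: [-1.1, 0.1, 2.2]
opening: 0.0313
gripper_force: 30.0
clock: 16.4
tool_pos: [0.4701, -0.0442, 0.236]
orientation: [-179.9, -0.0, -66.8]
force: [-0.3, -0.2, 0.9]
opening: 0.0311
gripper_force: 29.9
t16.40 at [ 0.4701 -0.0442  0.236 ] [-179.9   -0.   -66.8] j6 5 open 0.031 f 29.9 | turn z 0.03 | shift [-7.71 -2.78 -0.18]
```

```bash
(python3 -m handwheel '[[-1,-0.4,-0.14,-0.2,0,0,0],[-1,-0.8,-0.29,-0.2,0,0,0],[-1,-0.8,-0.29,0,0,0,0],[-1,-0.8,-0.29,0,0,0,0],[-1,-0.8,-0.29,0,0,0,0]]'
python3 -m handwheel '[[-1,-0.8,-0.29,0,0,0,0],[-1,-0.8,-0.29,0,0,0,0],[-1,-0.8,-0.29,0,0,0,0],[-1,-0.8,-0.29,0,0,0,0],[-1,-0.8,-0.29,0,0,0,0]]'
python3 -m handwheel '[[-1,-0.11,-0.03,0,0,0,0],[-1,0,0,0,0,0,0],[-1,0,0,0,0,0,0]]')|tail -6
python3 - <<'E'
from h import *
plan(.4588,.1605,.2092,-67)
S=snap('side');T=snap('top')
s=S['color'][130:280,200:400,::-1];t=T['color'][200:350,130:330,::-1]
cv2.imwrite('pics/c4.png',cv2.resize(np.vstack([s,t]),None,fx=2,fy=2,interpolation=2))
E
```

```text
clock: 18.02
tool_pos: [0.4578, 0.1599, 0.2451]
orientation: [180.0, -0.0, -66.9]
force: [-1.0, -1.0, 0.6]
opening: 0.0312
gripper_force: 29.9
t18.02 at [0.4578 0.1599 0.2451] [180.   -0.  -66.9] j6 -19 open 0.031 f 29.9 | turn z 0.02 | shift [-0.01 -0.05  1.44]
```

View pics/c4.png

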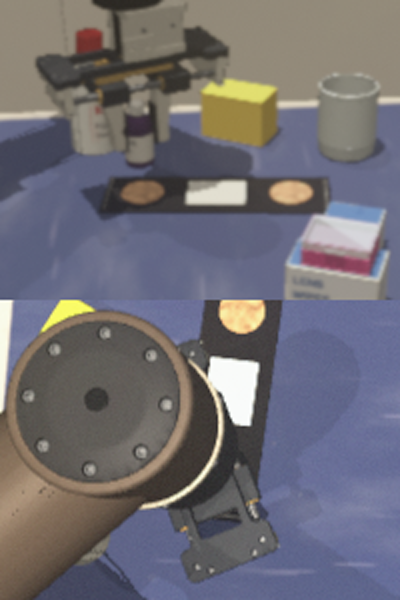

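Purple is held upright over the near coaster (140,150 above 140,190), with the white bottle and mug clear. Lower it in steps.

```bash
(python3 -m handwheel '[[-1,0,-0.04,0.4,0,0,0],[-1,0,0,0.4,0,0,0],[-1,0,0,0.4,0,0,0],[-1,0,0,0.12,0,0,0],[-1,0,0,0.06,0,0,0]]'
python3 -m handwheel '[[-1,0,0,0.03,0,0,0],[-1,0,0,0.03,0,0,0],[-1,0,0,0,0,0,0]]')
python3 - <<'E'
from h import *
plan(.4588,.1605,.2087,-67)
E
```

```text
clock: 18.75
tool_pos: [0.4589, 0.1607, 0.2103]
orientation: [180.0, -0.0, -66.8]
force: [-0.7, 0.7, 0.4]
opening: 0.0309
gripper_force: 29.9
clock: 19.12
tool_pos: [0.4589, 0.1608, 0.2093]
orientation: [-180.0, 0.0, -66.8]
force: [0.7, 0.5, -0.3]
opening: 0.031
gripper_force: 29.9
t19.12 at [0.4589 0.1608 0.2093] [-180.     0.   -66.8] j6 -19 open 0.031 f 29.9 | turn z 0.03 | shift [0.01 0.01 0.02]
```

```bash
(python3 -m handwheel '[[-1,0,0,0.03,0,0,0],[-1,0,0,0.02,0,0,0],[-1,0,0,0,0,0,0],[-0.55,0,0,0,0,0,0],[-0.4,0,0,0,0,0,0]]'
python3 -m handwheel '[[-0.3,0,0,0,0,0,0],[-0.2,0,0,0,0,0,0],[0,0,0,0,0,0,0],[0.5,0,0,0,0,0,0],[1,0,0,0,0,0,0]]'
python3 -m handwheel '[[1,0,0,0,0,0,0],[1,0,0,-0.4,0,0,0],[1,0,0,-0.8,0,0,0],[1,0,0,-1,0,0,0],[1,0,0,-1,0,0,0]]'
python3 -m handwheel '[[1,0,0,-1,0,0,0],[1,0,0,-0.5,0,0,1],[1,0,0,0,0,0,1],[1,0,0,0,0,0,1],[1,0,0,0,0,0,0.87]]')
python3 - <<'E'
from h import *
plan(.546,-.258,.195,-90)
E
```

```text
clock: 19.75
tool_pos: [0.459, 0.1608, 0.2086]
orientation: [-180.0, 0.0, -66.8]
force: [-2.0, 0.5, 8.6]
opening: 0.0311
gripper_force: 30.0
clock: 20.38
tool_pos: [0.4589, 0.1607, 0.2078]
orientation: [180.0, -0.0, -66.8]
force: [0.2, -0.1, -0.5]
opening: 0.0584
gripper_force: 0.0
clock: 21.0
tool_pos: [0.4588, 0.1606, 0.2894]
orientation: [-180.0, 0.0, -66.8]
force: [1.3, 0.2, 0.1]
opening: 0.0878
gripper_force: 0.0
clock: 21.62
tool_pos: [0.4588, 0.1606, 0.3262]
orientation: [-180.0, 0.0, -90.2]
force: [0.1, -0.4, -0.4]
opening: 0.0879
gripper_force: 0.0
t21.62 at [0.4588 0.1606 0.3262] [-180.     0.   -90.2] j6 -43 open 0.088 f 0.0 | turn z -0.04 | shift [16.74 -3.49  5.25]
```

```bash
(python3 -m handwheel '[[1,1,-0.2,0,0,0,0],[1,1,-0.2,0,0,0,0],[1,1,-0.2,0,0,0,0],[1,1,-0.2,0,0,0,0],[1,1,-0.2,0,0,0,0]]'
python3 -m handwheel '[[1,1,-0.2,0,0,0,0],[1,1,-0.2,0,0,0,0],[1,1,-0.2,0,0,0,0],[1,1,-0.2,0,0,0,0],[1,1,-0.2,0,0,0,0]]'
python3 -m handwheel '[[1,1,-0.2,0,0,0,0],[1,1,-0.2,0,0,0,0],[1,1,-0.2,0,0,0,0],[1,1,-0.2,0,0,0,0],[1,1,-0.2,0.3,0,0,0]]'
python3 -m handwheel '[[1,1,-0.3,0.4,0,0,0],[1,0.74,-0.19,0.3,0,0,0],[1,0,0,0,0,0,0],[1,0,0,0,0,0,0]]')|tail -6
python3 - <<'E'
from h import *
plan(.546,-.258,.195,-90)
S=snap('side');T=snap('top')
t=blob(T,(330-100,262,258,300),[0,0,200],[180,50,255]);s=blob(S,(255,170,290,200),[0,0,150],[180,60,255])
X,e=tri(T,t[0],S,s[0]);print('purple cap',t[0],t[3],s[0],s[3],X,e)
s=S['color'][130:400,180:420,::-1];t=T['color'][180:320,130:490,::-1]
cv2.imwrite('pics/c5.png',np.vstack([cv2.resize(s,(360,405)),t]))
E
```

```text
clock: 24.0
tool_pos: [0.5457, -0.2576, 0.3007]
orientation: [-180.0, 0.0, -90.1]
force: [-0.9, -0.5, -0.0]
opening: 0.0877
gripper_force: 0.0
t24.00 at [ 0.5457 -0.2576  0.3007] [-180.     0.   -90.1] j6 7 open 0.088 f 0.0 | turn z -0.01 | shift [ 0.01 -0.01  4.23]
purple cap [233.16013072 282.65686275] 51.0 [271.11843712 179.3036223 ] 409.5 [0.46179532 0.1566427  0.12114113] 0.008261660373404572
```

View pics/c5.png

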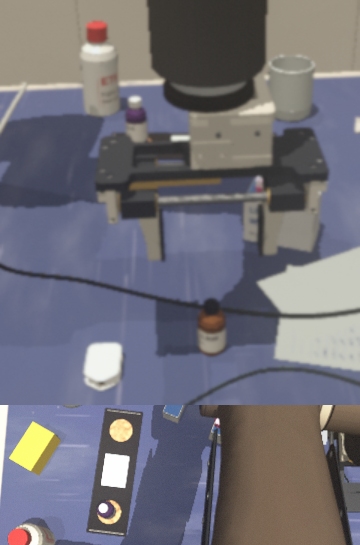

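Purple stands on its coaster (top half 107,510), and amber (210,325) is centred between the fingers. Descend and grip.

```bash
(python3 -m handwheel '[[1,0,0,1,0,0,0],[1,0,0,1,0,0,0],[1,0,0,1,0,0,0],[1,0,0,1,0,0,0],[1,0,0,0.2,0,0,0]]'
python3 -m handwheel '[[0.3,0,0,0,0,0,0],[0,0,0,0,0,0,0],[-0.2,0,0,0,0,0,0],[-0.4,0,0,0,0,0,0],[-1,0,0,0,0,0,0]]'
python3 -m handwheel '[[-1,0,0,0,0,0,0],[-1,0,0,0,0,0,0],[-1,0,0,0,0,0,0]]'
python3 -m handwheel '[[-1,0,0,-0.2,0,0,0],[-1,0,0,-0.6,0,0,0],[-1,0,0,-1,0,0,0],[-1,0,0,-1,0,0,0],[-1,0,0,-1,0,0,0]]'
python3 -m handwheel '[[-1,0,0,-0.2,0,0,1],[-1,0,0,0,0,0,1],[-1,0,0,0,0,0,1],[-1,0,0,0,0,0,1],[-1,0,0,0,0,0,1]]'
python3 -m handwheel '[[-1,0,0,0,0,0,1],[-1,0,0,0,0,0,1],[-1,0,0,0,0,0,0.5],[-1,0,0,0,0,0,0]]')|grep -v orient
python3 - <<'E'
from h import *
plan(.6277,.1440,.26,-135)
T=snap('top')
t=blob(T,(225,270,258,300),[0,0,200],[180,50,255]);print(t[0],t[3],plane(T,t[0],.081))
E
```

```text
clock: 24.72
tool_pos: [0.5453, -0.2572, 0.1943]
force: [-0.0, -0.0, 0.1]
opening: 0.0874
gripper_force: 0.0
clock: 25.35
tool_pos: [0.5458, -0.2579, 0.1957]
force: [-0.1, 0.4, 0.5]
opening: 0.0434
gripper_force: 0.0
clock: 25.72
tool_pos: [0.5458, -0.2579, 0.1954]
force: [-0.4, 0.2, 0.4]
opening: 0.0269
gripper_force: 29.9
clock: 26.35
tool_pos: [0.5458, -0.2579, 0.2925]
force: [1.2, -0.2, -0.2]
opening: 0.0274
gripper_force: 29.9
clock: 26.98
tool_pos: [0.5458, -0.2579, 0.2967]
force: [0.2, -0.2, 0.1]
opening: 0.0268
gripper_force: 29.9
clock: 27.48
tool_pos: [0.5458, -0.2579, 0.2965]
force: [-0.1, 0.1, -0.0]
opening: 0.0272
gripper_force: 29.9
t27.48 at [ 0.5458 -0.2579  0.2965] [-179.9    0.  -135. ] j6 -38 open 0.027 f 29.9 | turn z -0.0 | shift [-13.68   9.05   1.46]
[232.77777778 282.64035088] 57.0 [0.46088043 0.16254007 0.081     ]
```

```bash
(python3 -m handwheel '[[-1,0,0,-0.8,0,0,0],[-1,-0.5,0.3,-0.8,0,0,0],[-1,-1,0.65,0,0,0,0],[-1,-1,0.65,0,0,0,0],[-1,-1,0.65,0,0,0,0]]'
python3 -m handwheel '[[-1,-1,0.65,0,0,0,0],[-1,-1,0.65,0,0,0,0],[-1,-1,0.65,0,0,0,0],[-1,-1,0.65,0,0,0,0],[-1,-1,0.65,0,0,0,0]]'
python3 -m handwheel '[[-1,-1,0.65,0,0,0,0],[-1,-1,0.65,0,0,0,0],[-1,-1,0.65,0,0,0,0],[-1,-1,0.65,0,0,0,0],[-1,-1,0.65,0,0,0,0]]'
python3 -m handwheel '[[-1,-0.18,0.3,0.6,0,0,0],[-1,0,0,0.8,0,0,0],[-1,0,0,0.8,0,0,0],[-1,0,0,0.8,0,0,0],[-1,0,0,0,0,0,0]]')|tail -6
python3 - <<'E'
from h import *
plan(.6277,.1440,.2025,-135)
S=snap('side');T=snap('top')
s=S['color'][130:280,230:430,::-1];t=T['color'][130:280,130:330,::-1]
cv2.imwrite('pics/c6.png',cv2.resize(np.vstack([s,t]),None,fx=2,fy=2,interpolation=2))
E
```

```text
clock: 30.02
tool_pos: [0.6271, 0.1433, 0.2583]
orientation: [179.9, -0.2, -135.1]
force: [-0.5, 0.3, 0.4]
opening: 0.027
gripper_force: 29.9
t30.02 at [0.6271 0.1433 0.2583] [ 179.9   -0.2 -135.1] j6 -75 open 0.027 f 29.9 | turn z -0.01 | shift [-0.04  0.    2.23]
```

View pics/c6.png

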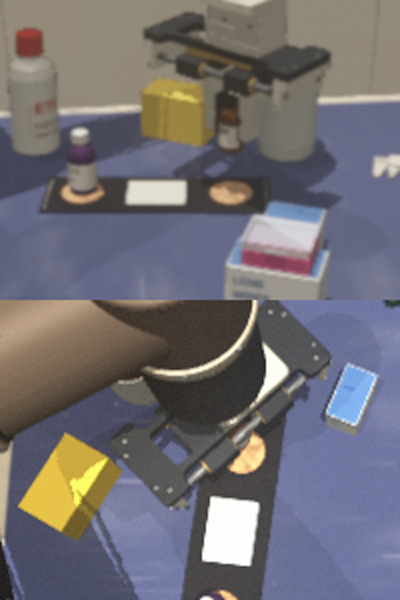

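Amber is over the far coaster (230,130 above 230,190), and purple is fine on its own. Before going down I'll check the gripper-to-mug clearance.

```bash
python3 - <<'E'
from h import *
T=snap('top');S=snap('side');o=get_obs();R=Ro.from_euler('xyz',o['orientation'],degrees=True).as_matrix()
I=cv2.imread('pics/top0.png')
for px in((197,156),(197,175),(216,158),(178,158),(166,157)):
    for z in(.089,):
        P=plane(T,px,z); print(px,P.round(3),'tool xy',(R.T@(P-o['tool_pos']))[:2].round(3))
E
```

```text
(197, 156) [0.703 0.242 0.089] tool xy [-0.122  0.017]
(197, 175) [0.665 0.24  0.089] tool xy [-0.094  0.042]
(216, 158) [0.7   0.205 0.089] tool xy [-0.094 -0.007]
(178, 158) [0.698 0.279 0.089] tool xy [-0.144  0.046]
(166, 157) [0.7   0.302 0.089] tool xy [-0.162  0.061]
```

```bash
(python3 -m handwheel '[[-1,-0.04,0,0.6,0,0,0],[-1,0,0,0.6,0,0,0],[-1,0,0,0.6,0,0,0],[-1,0,0,0.3,0,0,0],[-1,0,0,0.1,0,0,0]]'
python3 -m handwheel '[[-1,0,0,0.03,0,0,0],[-1,0,0,0.02,0,0,0],[-1,0,0,0,0,0,0]]')
python3 - <<'E'
from h import *
plan(.6277,.1440,.2015,-135)
E
```

```text
clock: 30.85
tool_pos: [0.6286, 0.1445, 0.2045]
orientation: [180.0, -0.1, -135.0]
force: [0.9, -0.2, 0.6]
opening: 0.027
gripper_force: 29.9
clock: 31.22
tool_pos: [0.6288, 0.1446, 0.2046]
orientation: [-180.0, 0.0, -135.1]
force: [0.4, -0.7, -0.1]
opening: 0.027
gripper_force: 29.9
t31.23 at [0.6288 0.1446 0.2046] [-180.     0.  -135.1] j6 -75 open 0.027 f 29.9 | turn z -0.01 | shift [0.05 0.01 0.12]
```

```bash
(python3 -m handwheel '[[-1,0,0,0.04,0,0,0],[-1,0,0,0.03,0,0,0],[-1,0,0,0,0,0,0],[-1,0,0,0,0,0,0]]'
python3 -m handwheel '[[-1,0,0,0.04,0,0,0],[-1,0,0,0,0,0,0],[-1,0,0,0,0,0,0]]')
```

```text
clock: 31.72
tool_pos: [0.6287, 0.1446, 0.2024]
orientation: [180.0, -0.0, -135.1]
force: [-0.9, 0.3, -0.5]
opening: 0.0271
gripper_force: 29.9
clock: 32.1
tool_pos: [0.6288, 0.1446, 0.2014]
orientation: [-180.0, 0.0, -135.1]
force: [-0.1, -0.8, 0.9]
opening: 0.0268
gripper_force: 29.9
```

Nearly touching. One more millimetre, then release gently, rise, and turn for the lens (fingers closing across its short side, so yaw about -93).

```bash
(python3 -m handwheel '[[-1,0,0,0.03,0,0,0],[-1,0,0,0,0,0,0],[-0.55,0,0,0,0,0,0],[-0.45,0,0,0,0,0,0],[-0.35,0,0,0,0,0,0]]'
python3 -m handwheel '[[-0.25,0,0,0,0,0,0],[-0.1,0,0,0,0,0,0],[0.3,0,0,0,0,0,0],[1,0,0,0,0,0,0],[1,0,0,0,0,0,0]]'
python3 -m handwheel '[[1,0,0,0,0,0,0],[1,0,0,-0.4,0,0,0],[1,0,0,-0.8,0,0,0],[1,0,0,-1,0,0,0],[1,0,0,-1,0,0,0]]'
python3 -m handwheel '[[1,0,0,-1,0,0,0],[1,0,0,-1,0,0,-1],[1,0,0,0,0,0,-1],[1,0,0,0,0,0,-1],[1,0,0,0,0,0,-1]]'
python3 -m handwheel '[[1,0,0,0,0,0,-1],[1,0,0,0,0,0,-1],[1,0,0,0,0,0,-1],[1,0,0,0,0,0,0],[1,0,0,0,0,0,0]]')|grep -v orient
python3 - <<'E'
from h import *
plan(.437,-.2807,.181,-93)
E
```

```text
clock: 32.72
tool_pos: [0.6287, 0.1446, 0.201]
force: [0.3, 0.6, 0.5]
opening: 0.0282
gripper_force: 0.0
clock: 33.35
tool_pos: [0.6287, 0.1446, 0.2006]
force: [0.9, -0.1, -0.0]
opening: 0.064
gripper_force: 0.0
clock: 33.98
tool_pos: [0.6287, 0.1446, 0.2822]
force: [1.2, -0.2, -0.2]
opening: 0.0877
gripper_force: 0.0
clock: 34.6
tool_pos: [0.6286, 0.1445, 0.3317]
force: [0.0, -0.3, -0.3]
opening: 0.0876
gripper_force: 0.0
clock: 35.22
tool_pos: [0.6287, 0.1446, 0.3311]
force: [-1.4, -0.4, 1.1]
opening: 0.0876
gripper_force: 0.0
t35.23 at [0.6287 0.1446 0.3311] [-180.     0.   -93.2] j6 -33 open 0.088 f 0.0 | turn z -0.03 | shift [17.39  6.77  6.  ]
```

```bash
(python3 -m handwheel '[[1,1,0.39,0,0,0,0],[1,1,0.39,0,0,0,0],[1,1,0.39,0,0,0,0],[1,1,0.39,0,0,0,0],[1,1,0.39,0,0,0,0]]'
python3 -m handwheel '[[1,1,0.39,0,0,0,0],[1,1,0.39,0,0,0,0],[1,1,0.39,0,0,0,0],[1,1,0.39,0,0,0,0],[1,1,0.39,0,0,0,0]]'
python3 -m handwheel '[[1,1,0.39,0,0,0,0],[1,1,0.39,0,0,0,0],[1,1,0.39,0,0,0,0],[1,1,0.39,0.5,0,0,0],[1,1,0.39,0.5,0,0,0]]'
python3 -m handwheel '[[1,1,0.39,0.5,0,0,0],[1,1,0.39,0.5,0,0,0],[1,0.39,0.14,0.5,0,0,0],[1,0,0,0,0,0,0],[1,0,0,0,0,0,0]]')|tail -6
python3 - <<'E'
from h import *
plan(.437,-.2807,.181,-93)
S=snap('side');T=snap('top')
t=blob(T,(225,270,258,300),[0,0,200],[180,50,255]);print('purple',t[0],t[3],plane(T,t[0],.081))
s=S['color'][130:400,180:420,::-1];t=T['color'][180:320,130:490,::-1]
cv2.imwrite('pics/c7.png',np.vstack([cv2.resize(s,(480,540))[:,:],cv2.resize(t,(480,187))])[:600] if 0 else np.hstack([cv2.resize(s,(400,450)),cv2.resize(t[:, :200],(400,280)).copy() if 0 else cv2.copyMakeBorder(cv2.resize(t[:,:200],(400,280)),0,170,0,0,cv2.BORDER_CONSTANT)]))
E
```

```text
clock: 37.72
tool_pos: [0.4369, -0.2803, 0.2685]
orientation: [-180.0, -0.0, -93.0]
force: [-0.7, 0.3, 0.7]
opening: 0.0876
gripper_force: 0.0
t37.73 at [ 0.4369 -0.2803  0.2685] [-180.   -0.  -93.] j6 8 open 0.088 f 0.0 | turn z -0.01 | shift [ 0.01 -0.01  3.5 ]
purple [232.79204893 282.74923547] 54.5 [0.46067882 0.16250391 0.081     ]
```

View pics/c7.png

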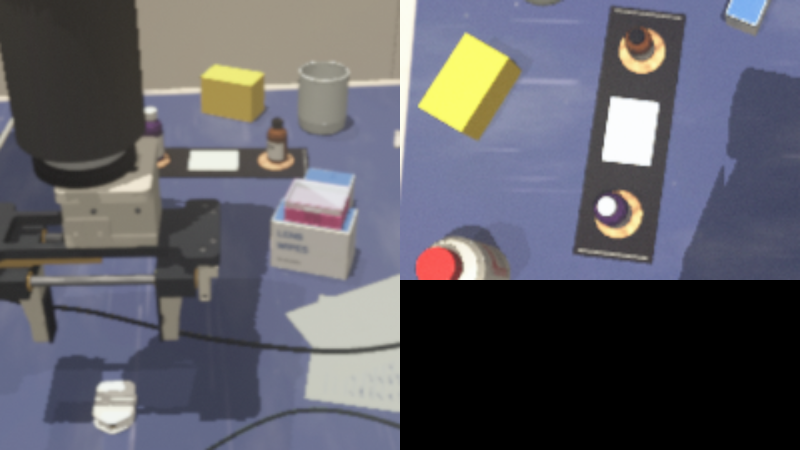

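Both bottles stand on their coasters and pink is on the carton. The lens (115,405) lies between the open fingers. Descend and grip.

```bash
(python3 -m handwheel '[[1,0,0,1,0,0,0],[1,0,0,1,0,0,0],[1,0,0,0.9,0,0,0],[1,0,0,0.4,0,0,0],[1,0,0,0.12,0,0,0]]'
python3 -m handwheel '[[1,0,0,0,0,0,0],[-1,0,0,0,0,0,0],[-1,0,0,0,0,0,0],[-1,0,0,0,0,0,0],[-1,0,0,0,0,0,0]]'
python3 -m handwheel '[[-1,0,0,0,0,0,0],[-1,0,0,0,0,0,0],[-1,0,0,0,0,0,0],[-1,0,0,0,0,0,0]]')
python3 - <<'E'
from h import *
plan(.5432,.1522,.25,-5.7)
E
```

```text
clock: 38.45
tool_pos: [0.4369, -0.2803, 0.1826]
orientation: [180.0, -0.0, -93.0]
force: [-0.1, 0.5, 0.4]
opening: 0.0877
gripper_force: 0.0
clock: 39.08
tool_pos: [0.4365, -0.2806, 0.1828]
orientation: [-180.0, -0.0, -93.1]
force: [-0.1, -0.0, 0.3]
opening: 0.0532
gripper_force: 0.0
clock: 39.58
tool_pos: [0.4365, -0.2806, 0.1826]
orientation: [180.0, 0.0, -93.1]
force: [-0.2, 0.2, 0.4]
opening: 0.0334
gripper_force: 30.0
t39.58 at [ 0.4365 -0.2806  0.1826] [180.    0.  -93.1] j6 8 open 0.033 f 30.0 | turn z -14.56 | shift [  2.53 -17.65  -2.69]
```

```bash
(python3 -m handwheel '[[-1,0,0,-0.4,0,0,0],[-1,0,0,-0.8,0,0,0],[-1,0,0,-1,0,0,0],[-1,0,0,-1,0,0,0],[-1,0,0,-0.8,0,0,0]]'
python3 -m handwheel '[[-1,0,0,0,0,0,-1],[-1,0,0,0,0,0,-1],[-1,0,0,0,0,0,-1],[-1,0,0,0,0,0,-1],[-1,0,0,0,0,0,-1]]'
python3 -m handwheel '[[-1,0,0,0,0,0,-1],[-1,0,0,0,0,0,-1],[-1,0,0,0,0,0,-1],[-1,0,0,0,0,0,-1],[-1,0,0,0,0,0,-1]]'
python3 -m handwheel '[[-1,0,0,0,0,0,-1],[-1,0,0,0,0,0,-1],[-1,0,0,0,0,0,-1],[-1,0,0,0,0,0,-1],[-1,0,0,0,0,0,-0.56]]'
python3 -m handwheel '[[-1,0,-0.5,0,0,0,0],[-1,0.2,-1,0,0,0,0],[-1,0.2,-1,0,0,0,0],[-1,0.2,-1,0,0,0,0],[-1,0.2,-1,0,0,0,0]]'
python3 -m handwheel '[[-1,0.2,-1,0,0,0,0],[-1,0.2,-1,0,0,0,0],[-1,0.2,-1,0,0,0,0],[-1,0.2,-1,0,0,0,0],[-1,0.2,-1,0,0,0,0]]'
python3 -m handwheel '[[-1,0.2,-1,0,0,0,0],[-1,0.2,-1,0,0,0,0],[-1,0.2,-1,0,0,0,0],[-1,0.13,-1,0,0,0,0],[-1,0,-1,0,0,0,0]]'
python3 -m handwheel '[[-1,0,-1,0,0,0,0],[-1,0,-1,0,0,0,0],[-1,0,-1,0,0,0,0],[-1,0,-0.15,0,0,0,0],[-1,0,0,0,0,0,0]]')|grep -E 'tool|opening'
python3 - <<'E'
from h import *
plan(.5432,.1522,.1888,-5.7)
S=snap('side');T=snap('top')
s=S['color'][130:280,230:430,::-1];t=T['color'][180:330,130:330,::-1]
cv2.imwrite('pics/c8.png',cv2.resize(np.vstack([s,t]),None,fx=2,fy=2,interpolation=2))
E
```

```text
tool_pos: [0.4366, -0.2805, 0.2844]
opening: 0.0332
tool_pos: [0.4365, -0.2805, 0.2833]
opening: 0.0335
tool_pos: [0.4365, -0.2805, 0.2833]
opening: 0.033
tool_pos: [0.4365, -0.2805, 0.2833]
opening: 0.0326
tool_pos: [0.4676, -0.1692, 0.2831]
opening: 0.0333
tool_pos: [0.5048, -0.0473, 0.2831]
opening: 0.0334
tool_pos: [0.5353, 0.0753, 0.283]
opening: 0.0332
tool_pos: [0.543, 0.1526, 0.2826]
opening: 0.0332
t44.58 at [0.543  0.1526 0.2826] [180.    0.   -5.7] j6 49 open 0.033 f 30.0 | turn z 0.0 | shift [0.01 0.02 3.75]
```

View pics/c8.png

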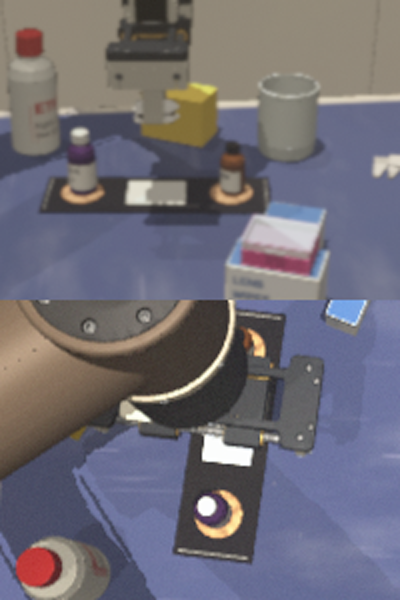

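The lens is held flat over the plate (155,110), between the two standing bottles. Lower it.

```bash
(python3 -m handwheel '[[-1,0,0.02,1,0,0,0],[-1,0,0,1,0,0,0],[-1,0,0,0.9,0,0,0],[-1,0,0,0.5,0,0,0],[-1,0,0,0.25,0,0,0]]'
python3 -m handwheel '[[-1,0,0,0.06,0,0,0],[-1,0,0,0,0,0,0],[-1,0,0,0,0,0,0]]'
python3 -m handwheel '[[-1,0,0,0.03,0,0,0],[-1,0,0,0,0,0,0],[-1,0,0,0,0,0,0]]')
```

```text
clock: 45.3
tool_pos: [0.5432, 0.1514, 0.191]
orientation: [180.0, 0.0, -5.7]
force: [1.0, 0.1, 0.4]
opening: 0.0333
gripper_force: 30.0
clock: 45.68
tool_pos: [0.5434, 0.1519, 0.1905]
orientation: [-180.0, -0.1, -5.7]
force: [1.0, -0.6, -1.3]
opening: 0.0329
gripper_force: 30.0
clock: 46.05
tool_pos: [0.5432, 0.1518, 0.1892]
orientation: [-180.0, -0.0, -5.7]
force: [-0.9, -0.4, -1.7]
opening: 0.0334
gripper_force: 30.0
```

Release, rise, and back off toward -y to clear the view.

```bash
(python3 -m handwheel '[[-1,0,0,0.03,0,0,0],[-1,0,0,0,0,0,0],[-0.5,0,0,0,0,0,0],[-0.4,0,0,0,0,0,0],[-0.3,0,0,0,0,0,0]]'
python3 -m handwheel '[[-0.2,0,0,0,0,0,0],[0.1,0,0,0,0,0,0],[0.3,0,0,0,0,0,0],[0.3,0,0,0,0,0,0],[0.3,0,0,0,0,0,0]]'
python3 -m handwheel '[[0.3,0,0,-0.3,0,0,0],[0.3,0,0,-0.8,0,0,0],[0.3,0,0,-1,0,0,0],[0.3,0,0,-1,0,0,0],[0.3,0,0,-1,0,0,0]]'
python3 -m handwheel '[[0.3,0,0,-1,0,0,0],[0.3,0,0.5,-1,0,0,0],[0.3,0,1,-0.5,0,0,0],[0.3,0,1,0,0,0,0],[0.3,0,1,0,0,0,0]]'
for i in 1 2; do python3 -m handwheel '[[0.3,0,1,0,0,0,0],[0.3,0,1,0,0,0,0],[0.3,0,1,0,0,0,0],[0.3,0,1,0,0,0,0],[0.3,0,1,0,0,0,0]]'; done
python3 -m handwheel '[[0.3,-0.5,1,0,0,0,0],[0.3,-0.5,1,0,0,0,0],[0.3,-0.5,1,0,0,0,0],[0.3,-0.5,1,0,0,0,0],[0.3,0,0,0,0,0,0]]')|grep -E 'tool|force'
python3 - <<'E'
from h import *
T=snap('top');S=snap('side')
O=([5,80,120],[25,255,255]);print('obs',get_obs()['tool_pos'])
t=blob(T,(222,266,258,300),[0,0,200],[180,50,255]);s=blob(S,(262,190,282,204),[0,0,130],[180,70,255])
print('purple top',plane(T,t[0],.081).round(4),[x*1000 for x in tri(T,t[0],S,s[0])])
t=blob(T,(236,186,266,216),[0,0,0],[180,255,60]);print('amber cap',t[0],t[3],plane(T,t[0],.068).round(4))
s=blob(S,(280,212,336,236),[0,0,140],[180,60,255]);print('plate+lens side',s[0])
s=S['color'][130:280,230:430,::-1];t=T['color'][180:330,220:420,::-1]
cv2.imwrite('pics/c9.png',cv2.resize(np.vstack([s,t]),None,fx=2,fy=2,interpolation=2))
E
```

```text
tool_pos: [0.5432, 0.1518, 0.1886]
force: [-2.5, -0.4, 5.6]
gripper_force: 30.0
tool_pos: [0.5432, 0.1517, 0.1883]
force: [0.1, 0.0, -0.0]
gripper_force: 0.0
tool_pos: [0.5431, 0.1517, 0.2924]
force: [-0.2, -0.2, -0.3]
gripper_force: 0.0
tool_pos: [0.5338, 0.0629, 0.3534]
force: [1.3, 0.2, 0.1]
gripper_force: 0.0
tool_pos: [0.5212, -0.0615, 0.3532]
force: [-0.2, -0.4, 0.2]
gripper_force: 0.0
tool_pos: [0.5086, -0.1857, 0.3532]
force: [-0.3, -0.0, 0.3]
gripper_force: 0.0
tool_pos: [0.4481, -0.2802, 0.3531]
force: [0.1, 0.1, 0.1]
gripper_force: 0.0
obs [ 0.44929241 -0.27912608  0.35326767]
purple top [0.4607 0.1625 0.081 ] [array([465.71821531, 162.61182933,  84.27175023]), np.float64(10.61314578061966)]
amber cap [0. 0.] 0.0 [1.0429 0.68   0.068 ]
plate+lens side [308.15766099 220.74932149]
```

View pics/c9.png

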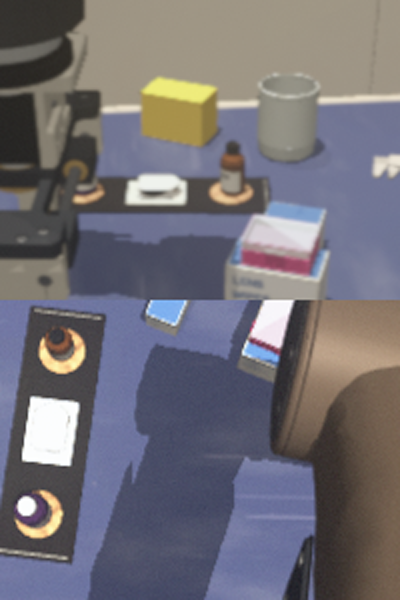

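Both bottles stand upright on their coasters. The lens is on the plate (top half 52,430) with its long side along the row, and pink is on the carton. I'll check amber and pink numerically.

```bash
python3 - <<'E'
from h import *
T=snap('top');S=snap('side')
print('amber cap',plane(T,(248,196.5),.068).round(4),'lens',plane(T,(246,245),.019).round(4))
try:
    s=blob(S,(335,215,400,256),[150,60,60],[180,255,255]);print('pink red side',s[0],s[2],'expect mid-front around',proj(S,(.6455,-.0763,.076)))
    s=blob(S,(335,215,400,256),[0,0,150],[180,45,255]);print('lid',s[0],s[3],plane(S,s[0],.09).round(4),rectw(S,s[1],.09))
except Exception as e: print(e)
E
```

```text
amber cap [0.6301 0.1427 0.068 ] lens [0.5419 0.1483 0.019 ]
pink red side [387.53333333 253.73333333] ((387.5, 253.0), (4.0, 1.0), 90.0) expect mid-front around [369.3617164  251.89336383]
lid [369.66724088 246.60752225] 580.5 [ 0.6449 -0.0805  0.09  ] [648.6 -70.9  81.8  66.1  68.5]
```

```bash
python3 -c "
from plant import *
print(close_job())"
```

```text
the job is handed in; nothing more can be done
None
```

The station is laid out and handed in: purple, amber, lens and pink box each measured within about 5 mm of centre in the last pictures; the judge's result was not shown.

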